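# Set the drilling template on its twin pins

## Robot

A 6-joint arm with a two-finger parallel gripper is mounted at the origin on the work surface. World frame = base frame: x ahead of the robot, y to its left, z up, the work surface at z = 0. Lengths are in mm, angles in degrees, forces in N, time in s.
With the tool pointing down it reaches from about 350 to 850 mm from the base axis. Payload 8.1 kg.
Tool frame: the origin (TCP) lies at the very end of the fingers, on their centre line; the grasp point (between the pads) lies 19 mm behind it; z points along the fingers, y is the direction in which the jaws open and shut (so a half turn about z gives the same grasp; the last joint's range is limited). The gripper opens to 85 mm and grips with 20 to 120 N. Pads are 22 mm wide; open, the fingers measure 114 mm over their backs; the gripper's body (76 mm by 85 mm) begins 54 mm behind the grasp point. The pads swing forward as they close: fully open they stand 13 mm farther back than shut.
Start: joints at [-78.174, 7.471, 85.268, -0, 87.261, -4.893], TCP at [172.626, -574.635, 231.292] pointing down, gripper open.
Joint ranges: [-169.43, 169.43], [-51.17, 129.36], [1.28, 143.12], [-76.62, 256.62], [0, 156.53], [-152.29, 152.29]. Speed limits (degrees/s): [136.94, 136.94, 159.86, 180, 180, 180].

## Interface

Orientations are given as [roll, pitch, yaw] about the fixed x, y, z axes, in that order (R = Rz(yaw) Ry(pitch) Rx(roll)).
In Python, from bench import sensors, viewer, job gives the robot as it stands.
- The arm moves only by the shell command python3 -m pendant 'ROWS' [FORCE]. ROWS is JSON, one flat list of numbers, 5 for each row, row after row: the shift along the world's x, y, z in mm, then the turn about the world's z in rad, then the finger opening in mm, from 0 to 85.4. In form: [x, y, z, twist, hand, x, y, z, twist, hand, ...]. A call has 1 to 12 rows; each row shifts and turns the pose as measured when the row begins; what a row does not reach is not made up. A row lasts 1/12 s, in which the tool goes at most 41.7 mm and 7.16 degrees, less where a joint would pass 70% of its speed; a pose out of reach is approached as far as the arm can. A call with a gripper value outside its range is refused whole. The fingers move at their own pace and stop on an object; FORCE is the grip in N (left out, the last holds). Time passes only in rows, so rows that do not move let the fingers close. It gives the time, the measured TCP pose, the force and the opening at its end, in the units of the state.
- sensors.sense(): the state, without advancing time (a new reading comes with each control period).
- viewer.snapshot(name): name is "scene" or "top" or "wrist"; returns a dict with "frame" (480x640x3 uint8, blue, green, red), "z_map" (480x640 float32, mm along the optical axis (not along the pixel's ray), 0 where there is no reading), "fx", "fy", "cx", "cy" (pixels), "k1" (the pictures are not rectified: a ray, as slopes to the right and down, at radius r is drawn at 1 + k1 r^2 times it, then the intrinsics apply), "view" (4x4, takes a point from world to camera coordinates). Camera axes: x right, y down, z forward; pixel columns grow to the right and rows downward; lengths in mm; the calibration is good to about 2 mm. A picture is of the moment at which its call begins.
- job.hand_in(): hands the job in, once; it reports no verdict.
The state is a dict: "time": time; "joint_pos": joint angles; "qd": joint speeds; "joint_efforts": joint torques, N m; "tool_pos": TCP position; "tcp_rot": TCP orientation; "ft_force": force on the tool from outside, world axes, zero at the start; "wrist_torque": the same for the moment, N m; "finger_gap": finger opening in mm.
Only numpy, scipy, OpenCV 4.12 (cv2) and the standard library are available. Lean on these libraries where they do the work, as an engineer would, in place of code of your own. Each camera call takes 0.05 s, during which the arm holds its last target.

## Task

Swing up the sprung hold-down finger so that it stays open, and only then take the drilling template off its storage stand. Lower it gently onto the drilling jig whose two pins are as far apart as the template's two holes, so that both pins come through and the plate lies fully home, flat on the jig, and let go. Leave the jar, the screwdriver and the tin where they are.

Things in the scene. Friction and masses are not known exactly. Their poses are not given: they have to be found in the camera images.
- finger (a joint): Opening of the hold-down finger, rad: about 0 when its foot presses on the template, 1.5 fully open (finger upright). It turns about a level pivot, parallel to the stand's y axis. An over-centre spring shuts it below about 0.75 and throws it open, where it stays, above that. Opening it takes 2 to 4 N at the T-bar at first, less as it goes.
- pivot (a point): Pivot of the finger, between two dark steel cheeks, 105 mm along +x from the stand's origin, 40 mm above the table. The finger is a 12 mm wide steel bar that reaches 44 mm towards -x from it; its foot presses with about 6 N on the last 12 mm of the template's +x end.
- lever_bar (a point): Centre of the black T-bar on the finger's upright lever (10 mm rod): 14 mm thick, 54 mm long, level along the stand's y. Shut, it is 65 mm above the pivot and 7 mm to its +x side (105 mm above the table). Pushed towards the stand's +x it goes over and down in a 65 mm arc about the pivot and lifts the finger; fully open it lies level with the pivot, 65 mm to its +x side.
- stand: Storage stand, fixed: a wooden board 222 x 90 x 25 mm. Origin on its underside, below the resting template's centre; x runs along the board towards the finger (board from -87 to +135 mm), z up. The template lies on its top, 25 mm above the table.
- template_grip (a point): Template: aluminium plate 150 (x) x 70 (y) x 6 mm, 0.15 to 0.3 kg, with an upright wooden grip block in its middle, 60 (x) x 22 mm (y), 42 mm above the plate. This point is in the block, 32 mm above the plate's underside, 16 mm below the block's top. Pinch the block along y; z up. Two 11 mm holes through the plate at x = +50 and -50 mm. Either way round is right.
- jig_seat (a point): The right jig, fixed: centre of its level seat, 25 mm above the table, half-way between two upright steel pins at x = +50 and -50 mm. Pins 8 mm thick, 20 mm high, the top 8 mm tapering to 3 mm. Plywood base 170 (x) x 90 (y) mm, with steel pads and a wooden blank on it. With the template home its underside is at this height and its x axis along this one's, either way.
- narrow_jig_seat (a point): The wrong jig, fixed: the same base and the same pins, but only 60 mm apart (x = +30 and -30 mm); origin and axes as for the right one. It is not used.
- jar: Bystander, loose: closed amber glass jar 56 mm across, 75 mm high; origin at the centre of its underside.
- driver: Bystander, loose: screwdriver 200 mm long, 26 mm thick at the handle, lying on the table; origin at mid-length on the table, x along it towards the tip.
- tin: Bystander, loose: open steel tin 70 mm across, 60 mm high; origin at the centre of its underside.
Things that resemble listed ones, but are neither listed nor needed, are in the scene too. Several things look just like the stand: the one meant starts nearest to the robot's base.

How it is judged:
By the outcome, as a careful person would: the job done as asked, in the order asked, and still so for the second after the job is handed in, with the robot touching nothing.
It also fails if it takes over 58 s, if anything falls off the work surface, if the arm or the gripper's body presses on something with over 40 N, if the wrist force passes 120 N, or if a joint passes its speed limit or range.

## Working session

There is one attempt and no reset: what is moved stays moved. The work goes in short steps, Python scripts to look and compute and a shell command to move; the robot and the scene stay as the last step left them, time stands still between calls to the robot, and variables do not carry over. Pictures are saved under pics/ and viewed, and the job is handed in when it is done.

```bash
ls; mkdir -p pics
cat > h.py <<'E'
import numpy as np, cv2, pickle
from bench import sensors, viewer, job
def snap(n,tag):
    s=viewer.snapshot(n); cv2.imwrite(f'pics/{tag}.png',s['frame']); pickle.dump(s,open(f'pics/{tag}.pkl','wb')); return s
def load(tag): return pickle.load(open(f'pics/{tag}.pkl','rb'))
def ray(s,u,v):
    K=np.array([[s['fx'],0,s['cx']],[0,s['fy'],s['cy']],[0,0,1]],float)
    p=cv2.undistortPoints(np.array([[[u,v]]],float),K,np.array([s['k1'],0,0,0.])).ravel()
    return np.array([p[0],p[1],1])
def px(s,u,v,z=None):
    "world point at pixel; z given -> intersect plane, otherwise by depth"
    V=np.array(s['view']);R=V[:3,:3];t=V[:3,3];d=ray(s,u,v)
    c=-R.T@t; w=R.T@d
    k=(z-c[2])/w[2] if z is not None else s['z_map'][int(round(v)),int(round(u))]
    return c+k*w
def cloud(s):
    K=np.array([[s['fx'],0,s['cx']],[0,s['fy'],s['cy']],[0,0,1]],float)
    g=np.stack(np.meshgrid(np.arange(640),np.arange(480)),-1).reshape(-1,1,2).astype(float)
    p=cv2.undistortPoints(g,K,np.array([s['k1'],0,0,0.])).reshape(480,640,2)
    z=s['z_map'][...,None]; P=np.concatenate([p*z,z],-1)
    V=np.array(s['view']);return (P-V[:3,3])@V[:3,:3]
def proj(s,P):
    V=np.array(s['view']);p=V[:3,:3]@np.asarray(P,float)+V[:3,3];x,y=p[:2]/p[2];f=1+s['k1']*(x*x+y*y)
    return s['fx']*x*f+s['cx'],s['fy']*y*f+s['cy']
def crop(tag,x0,y0,w,h,k,out):
    f=load(tag)['frame'][y0:y0+h,x0:x0+w]; cv2.imwrite(f'pics/{out}.png',cv2.resize(f,None,fx=k,fy=k,interpolation=cv2.INTER_CUBIC))
E
python3 - <<'E'
from h import *
for n in('scene','top','wrist'): s=snap(n,n+'0'); print(n,s['fx'],s['k1'],np.round(s['view'],3).tolist())
print(sensors.sense())
E
```

```text
pics
scene 547.7360071044311 0.04290637421620442 [[0.786, 0.618, -0.018, -381.551], [0.342, -0.458, -0.821, -111.082], [-0.515, 0.639, -0.571, 1829.489], [0.0, 0.0, 0.0, 1.0]]
top 591.7452660515925 -0.12001451913796372 [[0.002, -1.0, -0.021, -21.063], [-0.981, 0.002, -0.193, 534.392], [0.193, 0.021, -0.981, 1782.657], [0.0, 0.0, 0.0, 1.0]]
wrist 415.066104462884 -0.06481324756057502 [[0.288, -0.958, -0.0, -600.22], [-0.923, -0.277, 0.265, -34.933], [-0.254, -0.076, -0.964, 378.404], [0.0, 0.0, 0.0, 1.0]]
{'time': 0.15, 'joint_pos': array([-7.81759878e+01,  7.50683882e+00,  8.53141538e+01, -2.44280679e-04,
        8.72605529e+01, -4.89564472e+00]), 'qd': array([ 0.03989823, -0.06755302, -0.09862091,  0.11608824,  0.10162772,
        0.02570858]), 'joint_efforts': array([ 2.33365063e-04, -5.70060360e+01, -5.01160383e+01, -2.76889978e-04,
        9.61603626e-03, -1.93040967e-05]), 'tool_pos': array([ 172.52297655, -574.23264374,  230.47558457]), 'tcp_rot': array([-1.79918731e+02, -6.71609378e-03,  1.67196640e+01]), 'ft_force': array([-0.16573838, -0.18525471, -0.53355779]), 'wrist_torque': array([-0.03996046,  0.01716722,  0.03750585]), 'finger_gap': 85.59744162733801}
```

View pics/top0.png

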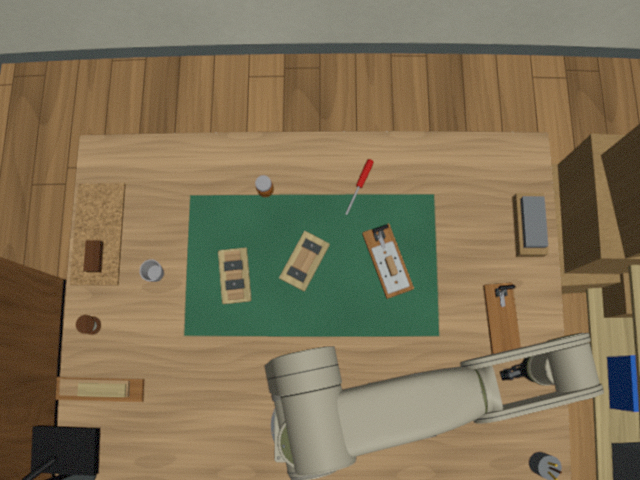

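View pics/scene0.png

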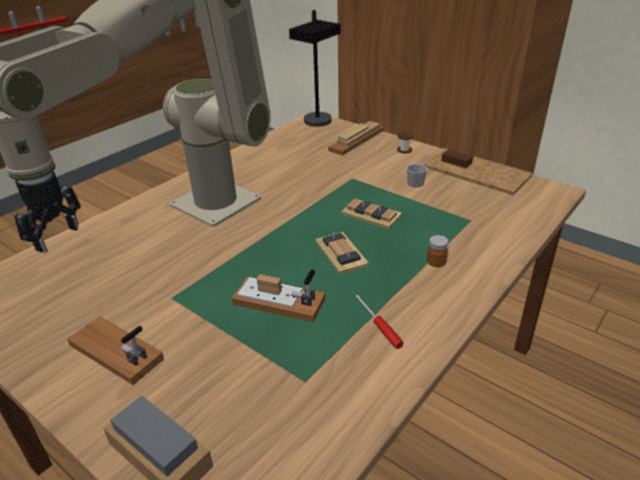

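The top view shows the loaded stand at about (388,262), with its finger end up at (380,232). The two jigs are at (304,260) and (234,276). An empty look-alike stand sits at (502,320). Next I'll enlarge.

Run:
```python
from h import *
crop('top0',350,210,80,100,6,'t_st'); crop('top0',205,220,140,100,5.7,'t_jig'); crop('scene0',220,190,220,140,3.6,'s_all')
```

```text
(no output)
```

View pics/t_st.png

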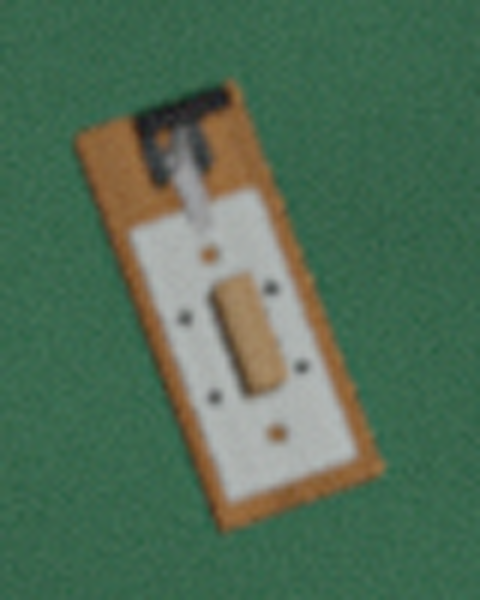

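View pics/t_jig.png

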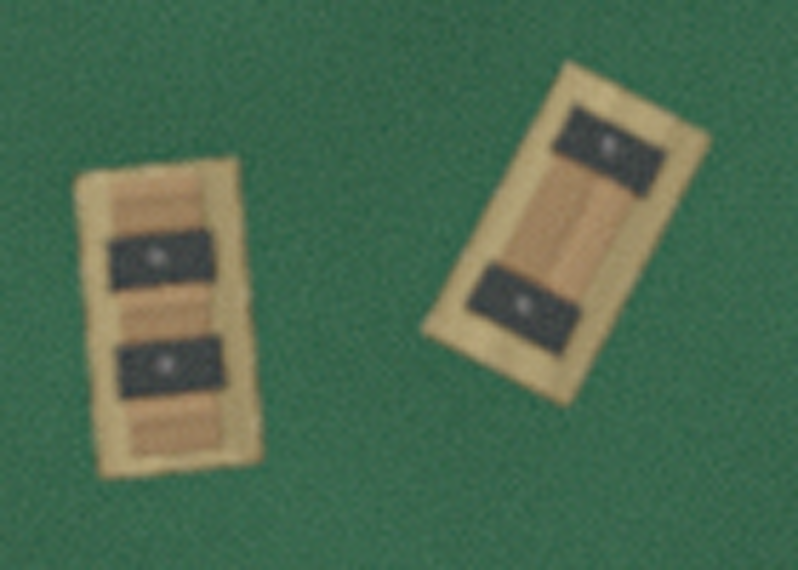

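View pics/s_all.png

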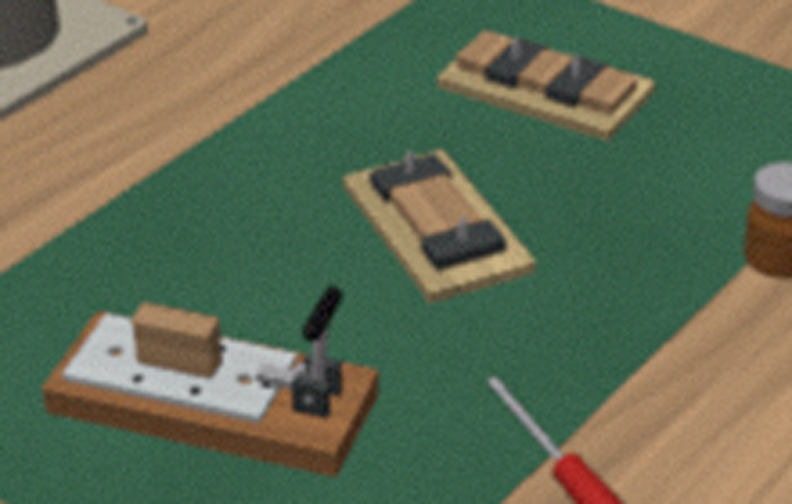

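Run:
```python
from h import *
s=load('top0')
def P(c,z,o,k): return px(s,o[0]+(c[0]+.5)/k-.5,o[1]+(c[1]+.5)/k-.5,z)
S=lambda c,z:P(c,z,(350,210),6); J=lambda c,z:P(c,z,(205,220),5.7)
rep=lambda n,p:print(n,np.round(p,1))
tc=[S(c,31) for c in((132,230),(255,188),(358,458),(228,500))]; m=np.mean(tc,0); d=(tc[0]+tc[1]-tc[2]-tc[3]); rep('templ',m); print(np.degrees(np.arctan2(d[1],d[0])),np.linalg.norm(d)/2)
bc=[S(c,25) for c in((78,135),(235,82),(383,466),(222,528))]; mb=np.mean(bc,0); d=(bc[0]+bc[1]-bc[2]-bc[3]); a=np.arctan2(d[1],d[0]); rep('board',mb); print(np.degrees(a),np.linalg.norm(d)/2); rep('origin',mb-24*np.array([np.cos(a),np.sin(a),0]))
h1,h2=S((209,256),28),S((277,433),28); rep('holes',(h1+h2)/2); d=h1-h2; print(np.linalg.norm(d),np.degrees(np.arctan2(d[1],d[0])))
a=np.mean([S(c,73) for c in((212,285),(250,272),(287,378),(248,392))],0);rep('block top',a)
rep('Tbar ends',[S((140,122),108),S((230,95),108)])
p1,p2=J((608,145),42),J((523,305),42); rep('pins',[p1,p2,(p1+p2)/2]); d=p1-p2; print(np.linalg.norm(d),np.degrees(np.arctan2(d[1],d[0])))
p1,p2=J((157,257),42),J((167,363),42); rep('npins',(p1+p2)/2); d=p1-p2; print(np.linalg.norm(d),np.degrees(np.arctan2(d[1],d[0])))
C=cloud(s)
for n,(u,v) in dict(jar=(264,185),tin=(151,271),drv=(366,172),drvtip=(348,212)).items(): rep(n,C[v,u])
sc=load('scene0')
```

```text
templ [ 484.5 -246.1   31. ]
18.949585343107376 150.4377752856931
board [ 507.9 -239.9   25. ]
19.29681064068663 218.62816397163783
origin [ 485.2 -247.8   25. ]
holes [ 484.4 -246.3   28. ]
99.24052275157392 19.738039644843617
block top [ 483.3 -245.    73. ]
Tbar ends [[ 584.5 -188.7  108. ]
 [ 598.4 -234.3  108. ]]
pins [[ 5.518e+02 -4.000e-01  4.200e+01]
 [ 4.632e+02  4.540e+01  4.200e+01]
 [ 5.075e+02  2.250e+01  4.200e+01]]
99.77735496333024 -27.331752647432406
npins [460.5 242.7  42. ]
58.9374420396287 6.998979592651668
jar [739.6 148.6  69.4]
tin [474.  512.4  13.9]
drv [ 795.3 -175.7   27.3]
drvtip [ 668.2 -117.1    3.4]
```

The right jig is the one at (304,260), with its pins 99.8 mm apart. The stand origin is about (484.5,-246.3), yaw about 19.3°. I'll move to a spot above the stand and take a wrist look.

```bash
python3 -m pendant '[28,25,5,0.045,0, 28,25,5,0,0, 28,25,5,0,0, 28,25,5,0,0, 28,25,0,0,0, 28,25,0,0,0, 28,25,0,0,0, 28,25,0,0,0, 28,25,0,0,0, 28,25,0,0,0, 0,0,0,0,0]' 30
python3 - <<'E'
from h import *
s=snap('wrist','w1')
print({k:np.round(v,2) for k,v in sensors.sense().items() if k in('tool_pos','tcp_rot','ft_force')})
E
```

```text
time: 1.07
tool_pos: [458.4, -310.0, 246.8]
tcp_rot: [-179.5, 0.0, 18.9]
ft_force: [-0.1, -0.6, -0.3]
finger_gap: 0.2
{'tool_pos': array([ 456.61, -311.84,  246.71]), 'tcp_rot': array([-1.7958e+02,  1.1000e-01,  1.8940e+01]), 'ft_force': array([ 0.48, -0.57, -0.78])}
```

View pics/w1.png

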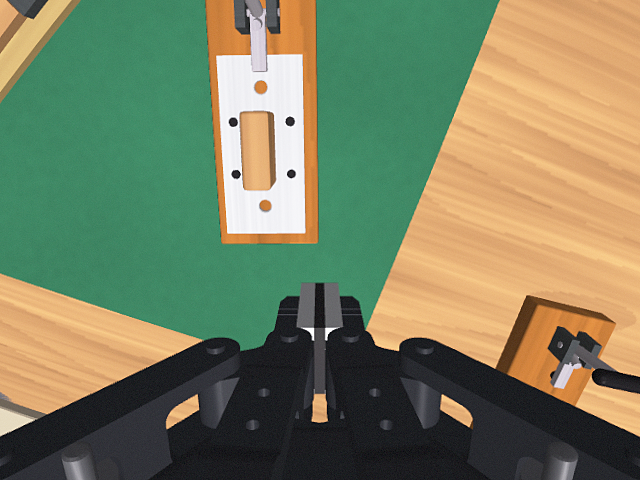

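The wrist view shows the template with corners at about (217,55), (303,54), (304,234) and (228,234), and holes at (260.5,87) and (265,206).

Run:
```python
from h import *
s=load('w1')
h1,h2=px(s,260.5,87,26),px(s,265,206,26);d=h1-h2;print((h1+h2)/2,np.linalg.norm(d),np.degrees(np.arctan2(d[1],d[0])))
tc=[px(s,u,v,31) for u,v in((217,55),(303,54),(304,234),(228,234))];d=tc[0]+tc[1]-tc[2]-tc[3];print(np.mean(tc,0),np.linalg.norm(d)/2,np.degrees(np.arctan2(d[1],d[0])))
p=sensors.sense()['tool_pos'];a=np.radians(19.5);O=np.array([484.5,-246,0])
for x,z in((75,100),(75,92),(160,70)): print(x,z,O+[x*np.cos(a),x*np.sin(a),z]-p)
```

```text
[ 482.82726865 -249.23207271   26.        ] 101.70655220064573 19.27726551812524
[ 483.32602824 -249.8853213    31.        ] 151.5106596394856 19.0463431271131
75 100 [  98.5867215    90.87119407 -146.70962973]
75 92 [  98.5867215    90.87119407 -154.70962973]
160 70 [ 178.71124824  119.2447771  -176.70962973]
```

```bash
python3 -m pendant '[25,23,0,0.005,0, 25,23,0,0,0, 25,22,0,0,0, 22,20,-10,0,0, 2,1,-30,0,0, 0,0,-35,0,0, 0,0,-35,0,0, 0,0,-30,0,0, 0,0,-8,0,0, 0,0,0,0,0]'
python3 - <<'E'
from h import *
s=snap('scene','s2');crop('s2',200,180,180,150,4,'s2c')
p=sensors.sense()['tool_pos'];a=np.radians(19.3);O=np.array([484,-247.5,0]);e=np.array([np.cos(a),np.sin(a)]);print(p,(p-O)[:2]@e,(p-O)[:2]@[-e[1],e[0]])
E
```

```text
time: 1.95
tool_pos: [555.2, -225.7, 94.5]
tcp_rot: [-179.9, 0.2, 19.0]
ft_force: [-0.9, 1.2, -0.2]
finger_gap: 0.1
[ 555.14683083 -225.71565382   95.11092272] 74.34848658564006 -2.954964929061111
```

View pics/s2c.png

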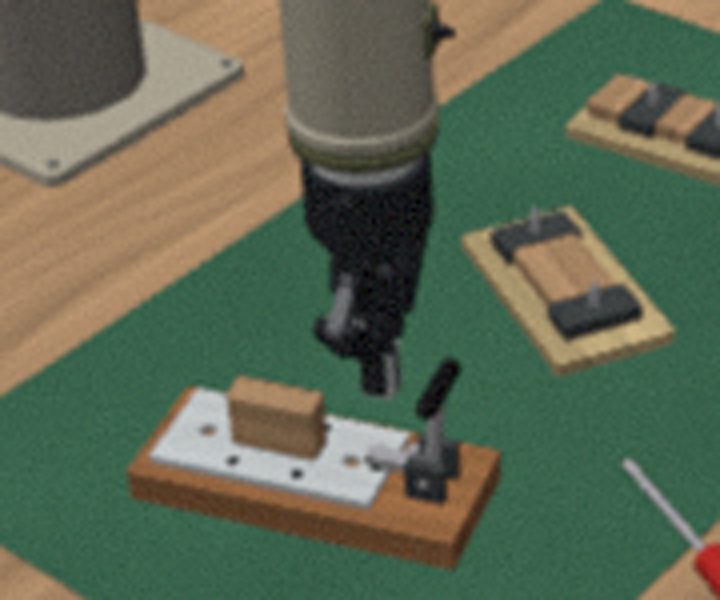

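The closed fingertips hang just in front of the T-bar, between it and the grip block. Pushing now along the stand's +x.

```bash
python3 -m pendant '[9.4,4,0,0,0, 8.5,4,0,0,0, 8.5,3,-2,0,0, 8.5,3,-2,0,0, 8.5,3,-4,0,0, 8.5,3,-4,0,0, 8.5,3,-6,0,0]'
python3 - <<'E'
from h import *
s=sensors.sense();p=s['tool_pos'];a=np.radians(19.3);O=np.array([484,-247.5,0]);e=np.array([np.cos(a),np.sin(a)]);print(p,(p-O)[:2]@e,(p-O)[:2]@[-e[1],e[0]],s['ft_force'])
E
```

```text
time: 2.58
tool_pos: [625.4, -205.2, 87.3]
tcp_rot: [179.5, -0.3, 18.8]
ft_force: [-0.2, -0.3, 0.8]
finger_gap: 0.1
[ 625.36027807 -205.16365207   87.34898151] 147.40873728386046 -6.764520992673773 [-0.24041927 -0.28892685  0.7554407 ]
```

```bash
python3 -m pendant '[0,0,0,0,0]'
python3 - <<'E'
from h import *
s=snap('scene','s3');crop('s3',200,180,180,150,4,'s3c');snap('wrist','w3');print(sensors.sense()['tool_pos'])
E
```

```text
time: 2.67
tool_pos: [627.3, -203.9, 86.5]
tcp_rot: [179.5, -0.4, 18.9]
ft_force: [0.1, 0.9, 0.2]
finger_gap: 0.4
[ 626.41462579 -204.60753108   87.41284551]
```

View pics/s3c.png

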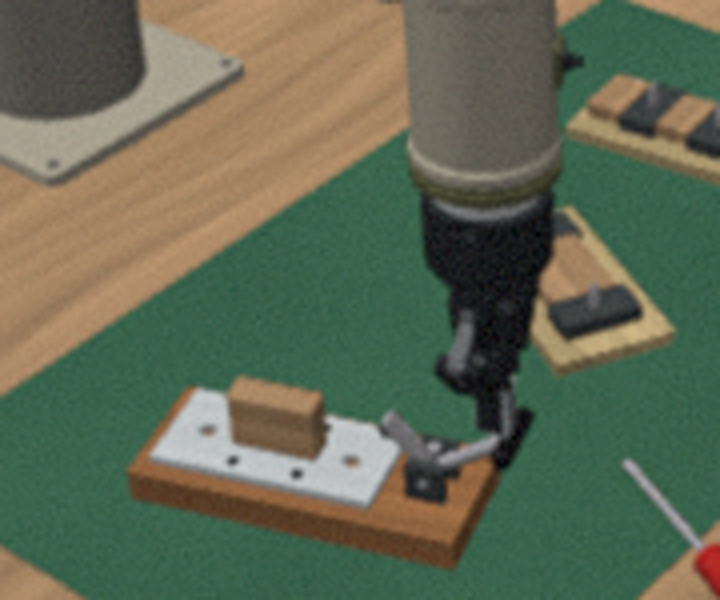

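View pics/w3.png

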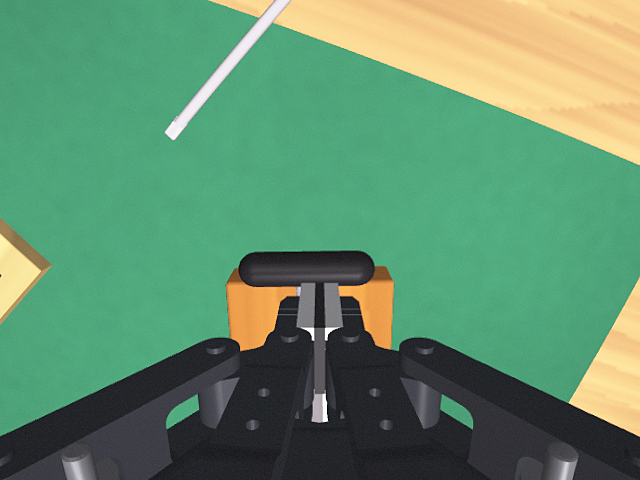

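The finger is up about 45–60° and the T-bar is over on the outer side. I'll push slightly farther and wait for the spring to throw it.

```bash
python3 -m pendant '[8.5,3,-3,0,0, 6,2,-3,0,0, 0,0,0,0,0, 0,0,0,0,0]'
python3 - <<'E'
from h import *
s=snap('scene','s4');crop('s4',200,180,180,150,4,'s4c');print(sensors.sense()['tool_pos'],sensors.sense()['ft_force'])
E
```

```text
time: 3.1
tool_pos: [643.1, -199.5, 82.2]
tcp_rot: [179.4, -0.5, 18.9]
ft_force: [0.7, 0.3, -0.0]
finger_gap: -0.2
[ 642.95371589 -199.44709313   82.1509123 ] [-0.72797618 -0.08670111 -0.78124895]
```

View pics/s4c.png

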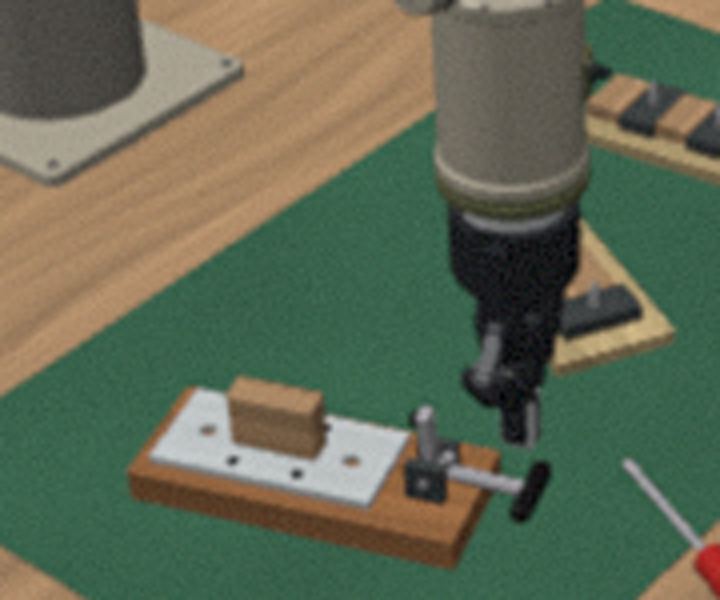

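The finger stands upright and the T-bar lies down, so it's open, and the template hasn't moved. Next is a wrist look at the right jig, then at the template.

```bash
python3 -m pendant '[0,0,35,0,0, 0,0,38,0,0, -10,5,38,0,85, -28,20,25,0,85, -28,25,0,0,85, -28,25,0,0,85, -28,25,0,0,85, -28,25,0,0,85, -28,25,0,0,85, -28,25,0,0,85, -15,10,0,0,85, 0,0,0,0,85]'
python3 -m pendant '[0,0,0,0,85, 0,0,0,0,85]'
python3 - <<'E'
from h import *
snap('wrist','w5')
E
```

```text
time: 4.15
tool_pos: [409.0, -10.9, 221.8]
tcp_rot: [179.4, -0.7, 18.5]
ft_force: [0.4, 0.1, 1.0]
finger_gap: 85.3
time: 4.32
tool_pos: [408.8, -10.7, 222.7]
tcp_rot: [179.3, -0.9, 18.6]
ft_force: [-0.1, -0.4, -0.3]
finger_gap: 84.8
```

View pics/w5.png

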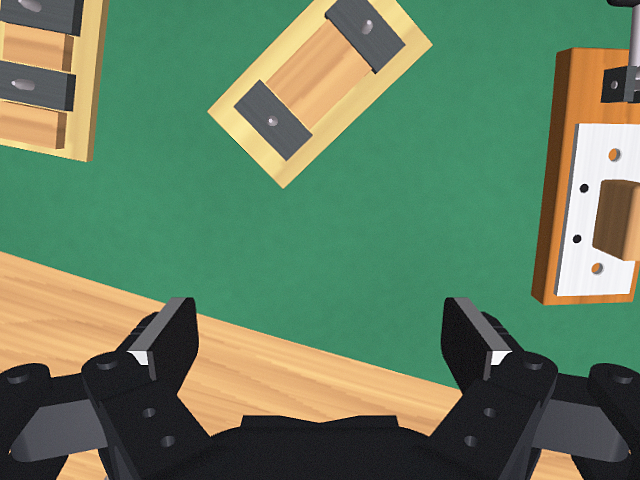

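Run:
```python
from h import *
crop('w5',210,0,240,190,3.33,'w5j'); crop('w5',530,40,110,270,2.2,'w5t')
```

```text
(no output)
```

View pics/w5j.png

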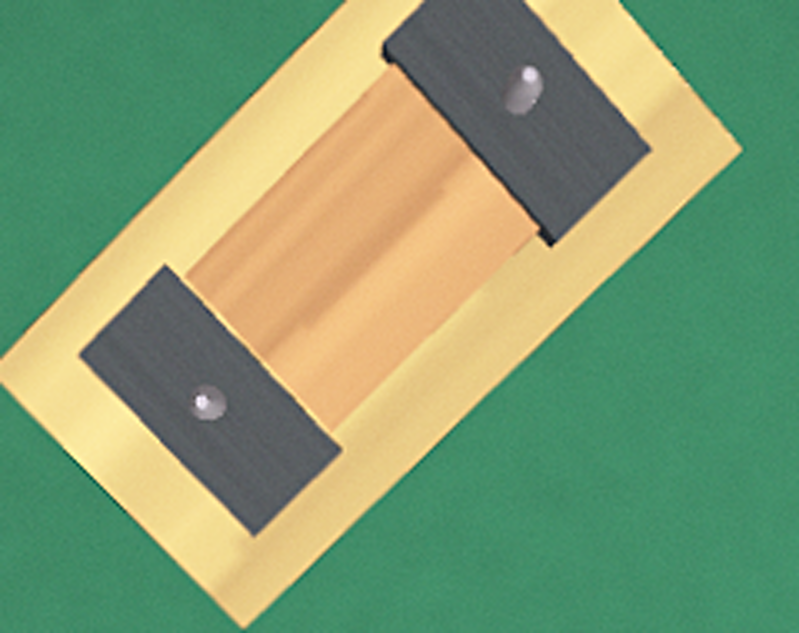

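View pics/w5t.png

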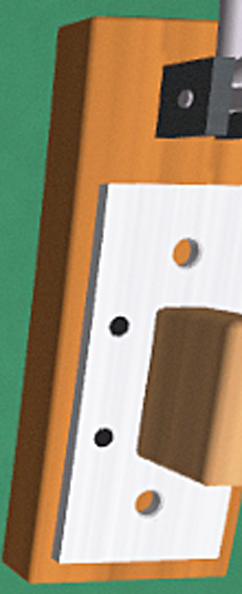

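Run:
```python
from h import *
s=load('w5')
def r(a,b,z):
    p,q=px(s,*a,z),px(s,*b,z);d=p-q;print(np.round((p+q)/2,1),np.linalg.norm(d),np.degrees(np.arctan2(d[1],d[0])))
r((369.1,22.2),(270.4,120.4),45); r((366.2,28),(272.8,121.2),25)
r((614.5,154.5),(597.3,267.7),31)
p=sensors.sense()['tool_pos'];print(p, np.array([425,-268,215])-p)
```

```text
[508.1  19.7  45. ] 100.41713948913528 -27.813078369669675
[508.2  19.6  25. ] 101.24427283064037 -27.705806561827455
[ 483.9 -249.9   31. ] 99.66843622549092 19.353225930916658
[409.0600075  -10.91570368 222.72112987] [  15.9399925  -257.08429632   -7.72112987]
```

```bash
python3 -m pendant '[11,-34,0,0.01,85, 11,-34,0,0,85, 11,-34,0,0,85, 11,-34,0,0,85, 11,-34,0,0,85, 11,-34,0,0,85, 11,-34,-10,0,85, 0,0,-30,0,85, 0,0,0,0,85, 0,0,0,0,85]'
python3 - <<'E'
from h import *
snap('wrist','w6')
E
```

```text
time: 5.2
tool_pos: [492.4, -271.5, 179.7]
tcp_rot: [179.2, -0.9, 18.9]
ft_force: [0.8, -0.3, 2.1]
finger_gap: 84.7
```

View pics/w6.png

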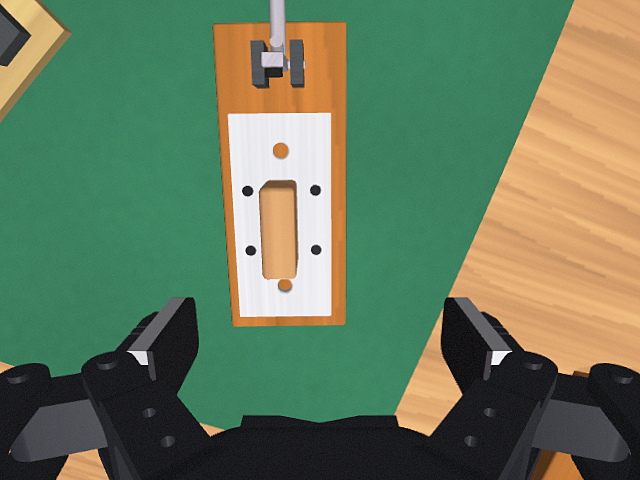

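Run:
```python
from h import *
s=load('w6')
tc=[px(s,u,v,31) for u,v in((228,113),(331,113),(332,317),(240,318))];d=tc[0]+tc[1]-tc[2]-tc[3];m=np.mean(tc,0);print(m,np.linalg.norm(d)/2,np.degrees(np.arctan2(d[1],d[0])))
t=np.mean([px(s,u,v,73) for u,v in((262,190),(296,184),(298,274),(264,279))],0);print('blk',t)
q=sensors.sense();p=q['tool_pos'];print(p,q['tcp_rot'],m-p)
```

```text
[ 482.98118927 -249.95688806   31.        ] 151.84087660428494 19.391419066582394
blk [ 485.41437698 -250.44698579   73.        ]
[ 491.7203344  -270.54440729  178.76754344] [179.33349663  -0.86389354  18.88225908] [  -8.73914513   20.58751923 -147.76754344]
```

```bash
python3 -m pendant '[-4,10,0,0.008,85, -4,10,-10,0,85, 0,0,-30,0,85, 0,0,-30,0,85, 0,0,0,0,85, 0,0,0,0,85]'
python3 - <<'E'
from h import *
s=snap('wrist','w7')
q=sensors.sense();print(q['tool_pos'],q['tcp_rot'])
E
```

```text
time: 5.75
tool_pos: [486.9, -245.6, 117.6]
tcp_rot: [178.8, -1.4, 19.8]
ft_force: [0.1, 0.3, 0.8]
finger_gap: 85.1
[ 486.75984905 -245.44518083  117.48177214] [178.85242734  -1.33623288  19.7713914 ]
```

View pics/w7.png

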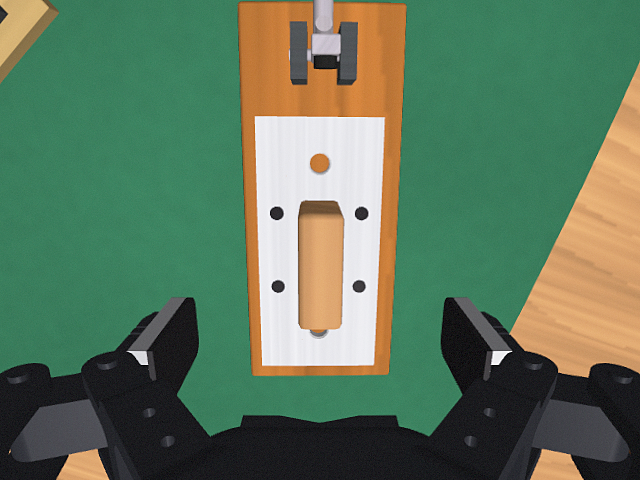

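Run:
```python
from h import *
s=load('w7')
tc=[px(s,u,v,31) for u,v in((255,116.5),(384.5,117),(374,366),(263,365))];d=tc[0]+tc[1]-tc[2]-tc[3];m=np.mean(tc,0);print(m,np.linalg.norm(d)/2,np.degrees(np.arctan2(d[1],d[0])))
for y in (280,250): print([px(s,u,280,73) for u in (300,343)])
q=sensors.sense();print(proj(s,q['tool_pos']))
V=s['view'];print((V[:3,:3]@np.array([0,0,-1.])))
```

```text
[ 483.31277895 -249.78830938   31.        ] 150.81976206613353 19.460775501883674
[array([ 477.62201829, -240.91960418,   73.        ]), array([ 484.50808465, -260.61578197,   73.        ])]
[array([ 477.62201829, -240.91960418,   73.        ]), array([ 484.50808465, -260.61578197,   73.        ])]
(np.float64(316.5754226002315), np.float64(303.48608102429415))
[-0.02176338 -0.24273903  0.96984747]
```

```bash
python3 -m pendant '[-3,-2.5,-25,-0.006,85, 0,0,-25,0,60, 0,0,-20,0,45, 0,0,-6,0,40, 0,0,0,0,40]' 50
python3 - <<'E'
from h import *
q=sensors.sense();print(q['tool_pos'],q['tcp_rot'],q['ft_force'])
E
```

```text
time: 6.22
tool_pos: [491.3, -250.2, 54.0]
tcp_rot: [178.0, -2.0, 19.6]
ft_force: [-0.7, 0.3, 0.9]
finger_gap: 40.0
[ 491.32856708 -250.24292286   53.99582802] [177.99319495  -2.02281619  19.64304064] [-0.67868993  0.33632722  0.90427601]
```

```bash
python3 -m pendant '[-7,2.5,0,0,40]'; python3 -m pendant '[0,0,0,0,40]'; python3 -m pendant '[0,0,-7,0,40]';  python3 -m pendant '[0,0,0,0,40]'
```

```text
time: 6.3
tool_pos: [485.8, -248.3, 56.1]
tcp_rot: [177.9, -2.1, 19.7]
ft_force: [0.0, -0.5, -0.9]
finger_gap: 39.8
time: 6.38
tool_pos: [485.6, -248.2, 57.6]
tcp_rot: [177.8, -2.1, 19.7]
ft_force: [-0.6, 0.0, 0.1]
finger_gap: 39.7
time: 6.47
tool_pos: [487.5, -249.4, 53.9]
tcp_rot: [177.6, -2.3, 19.7]
ft_force: [0.5, -0.1, 0.3]
finger_gap: 40.0
time: 6.55
tool_pos: [487.3, -249.3, 53.8]
tcp_rot: [177.6, -2.3, 19.7]
ft_force: [-1.3, 0.4, -1.4]
finger_gap: 39.7
```

```bash
python3 -m pendant '[0,0,25,0,40]'; python3 -m pendant '[0,0,25,0,40]'; python3 -m pendant '[0,0,0,0,40]'; python3 -m pendant '[-3,1,-50,0,40]'; python3 -m pendant '[0,0,0,0,40]'
```

```text
time: 6.63
tool_pos: [484.5, -247.6, 74.9]
tcp_rot: [177.9, -2.1, 19.7]
ft_force: [-0.7, -0.3, 0.0]
finger_gap: 39.9
time: 6.72
tool_pos: [483.9, -247.2, 100.1]
tcp_rot: [178.0, -2.0, 19.7]
ft_force: [-0.0, 0.9, 0.9]
finger_gap: 40.1
time: 6.8
tool_pos: [486.6, -248.9, 105.5]
tcp_rot: [177.7, -2.3, 19.7]
ft_force: [-0.6, -0.2, 0.2]
finger_gap: 40.2
time: 6.88
tool_pos: [491.6, -252.9, 69.5]
tcp_rot: [176.8, -3.0, 19.7]
ft_force: [3.0, -1.0, 1.4]
finger_gap: 39.9
time: 6.97
tool_pos: [486.5, -249.8, 61.9]
tcp_rot: [177.3, -2.6, 19.7]
ft_force: [-1.9, 1.7, -3.5]
finger_gap: 40.3
```

```bash
python3 -m pendant '[0,0,40,0,85]'; python3 -m pendant '[0,0,30,0,85]';python3 -m pendant '[0,0,20,0,85]';python3 -m pendant '[0,0,10,0,85]';python3 -m pendant '[0,0,5,0,85]'; python3 -m pendant '[0,0,0,0,85]'
```

```text
time: 7.05
tool_pos: [482.3, -247.2, 95.2]
tcp_rot: [177.8, -2.2, 19.7]
ft_force: [0.2, 0.7, 0.3]
finger_gap: 50.4
time: 7.13
tool_pos: [481.6, -246.8, 126.5]
tcp_rot: [177.9, -2.1, 19.7]
ft_force: [1.2, -0.5, 0.5]
finger_gap: 62.9
time: 7.22
tool_pos: [481.9, -246.9, 149.5]
tcp_rot: [177.9, -2.1, 19.7]
ft_force: [-0.5, 1.0, 0.9]
finger_gap: 74.6
time: 7.3
tool_pos: [483.4, -247.8, 164.2]
tcp_rot: [177.7, -2.3, 19.7]
ft_force: [0.4, -0.6, 0.3]
finger_gap: 84.6
time: 7.38
tool_pos: [484.6, -248.6, 172.4]
tcp_rot: [177.5, -2.4, 19.7]
ft_force: [0.6, -0.9, 0.0]
finger_gap: 85.3
time: 7.47
tool_pos: [485.8, -249.3, 175.0]
tcp_rot: [177.3, -2.6, 19.7]
ft_force: [0.2, -0.4, 0.4]
finger_gap: 85.2
```

```bash
python3 -m pendant '[0,0,-5,0,85]'; python3 -m pendant '[0,0,-12,0,85]';python3 -m pendant '[0,0,-20,0,85]';python3 -m pendant '[0,0,-25,0,85]';python3 -m pendant '[0,0,0,0,85]'; python3 -m pendant '[0,0,0,0,85]'; python3 -c "
from h import *
print(sensors.sense()['joint_pos'])"
```

```text
time: 7.55
tool_pos: [486.6, -249.9, 171.3]
tcp_rot: [177.2, -2.7, 19.7]
ft_force: [-0.2, -0.8, -0.8]
finger_gap: 84.7
time: 7.63
tool_pos: [487.4, -250.4, 159.9]
tcp_rot: [177.1, -2.8, 19.7]
ft_force: [-0.2, -0.3, -0.9]
finger_gap: 84.9
time: 7.72
tool_pos: [488.1, -250.8, 139.8]
tcp_rot: [177.0, -2.8, 19.7]
ft_force: [0.8, -0.0, -0.3]
finger_gap: 84.8
time: 7.8
tool_pos: [488.3, -251.0, 113.4]
tcp_rot: [176.9, -2.9, 19.7]
ft_force: [-0.6, -0.2, -1.0]
finger_gap: 84.8
time: 7.88
tool_pos: [484.3, -248.4, 105.7]
tcp_rot: [177.4, -2.5, 19.7]
ft_force: [-0.4, -0.2, -1.6]
finger_gap: 84.9
time: 7.97
tool_pos: [482.9, -247.5, 103.3]
tcp_rot: [177.6, -2.3, 19.7]
ft_force: [0.8, -0.1, 0.9]
finger_gap: 85.2
[-32.8180068    1.10622372 105.77799395   0.42014738  69.78514323
  37.43499482]
```

```bash
python3 -m pendant '[0,0,30,0,85, 0,0,25,0,85, 0,0,0,0,85, 0,0,-5,0,85, 0,0,-12,0,85, 0,0,-20,0,85, 0,0,-25,0,85, 0,0,0,0,85, 0,0,0,0,85]';  python3 -m pendant '[0,0,30,0,85, 0,0,30,0,85, 0,0,0,0,85, 0,0,-5,0,85, 0,0,-12,0,85, 0,0,-20,0,85, 0,0,-30,0,85, 0,0,0,0,85, 0,0,0,0,85]'
```

```text
time: 8.72
tool_pos: [477.8, -244.3, 87.0]
tcp_rot: [178.2, -1.9, 19.6]
ft_force: [0.8, -0.5, 1.0]
finger_gap: 85.3
time: 9.47
tool_pos: [474.3, -242.0, 74.4]
tcp_rot: [178.5, -1.6, 19.6]
ft_force: [0.2, 0.6, 2.0]
finger_gap: 85.0
```

```bash
python3 -m pendant '[0,0,35,0,85, 0,0,35,0,85, 0,0,0,0,85, 0,0,-5,0,85, 0,0,-12,0,85, 0,0,-20,0,85, 0,0,-25,0,85, 0,0,0,0,85, 0,0,0,0,85]';  python3 -m pendant '[3,-1,35,0,85, 3,-1,35,0,85, 0,0,0,0,85, 3,-2,-5,0,85, 3,-2,-12,0,85, 2,-2,-20,0,85, 0,0,-25,0,85, 0,0,0,0,85, 0,0,0,0,85]'
```

```text
time: 10.22
tool_pos: [470.7, -239.7, 78.4]
tcp_rot: [178.9, -1.4, 19.6]
ft_force: [0.1, -1.1, 0.3]
finger_gap: 85.4
time: 10.97
tool_pos: [482.5, -246.3, 81.3]
tcp_rot: [179.2, -1.1, 19.6]
ft_force: [0.1, -0.8, 1.4]
finger_gap: 85.2
```

```bash
python3 -m pendant '[1,-1,-5,0,85, 1,-1,-11,0,85, 1,0,-15,0,85, 0,0,0,0,85, 0,0,0,0,85]'
```

```text
time: 11.38
tool_pos: [486.0, -248.9, 48.7]
tcp_rot: [179.2, -1.1, 19.6]
ft_force: [-0.2, -0.1, 0.3]
finger_gap: 85.3
```

```bash
python3 -m pendant '[-2,1,-8,0,60, -1,0,-3,0,45, 0,0,0,0,40]'
python3 - <<'E'
from h import *
snap('wrist','w8')
E
```

```text
time: 11.63
tool_pos: [483.7, -248.4, 38.4]
tcp_rot: [179.1, -1.2, 19.6]
ft_force: [-0.7, -0.6, 0.4]
finger_gap: 51.3
```

View pics/w8.png

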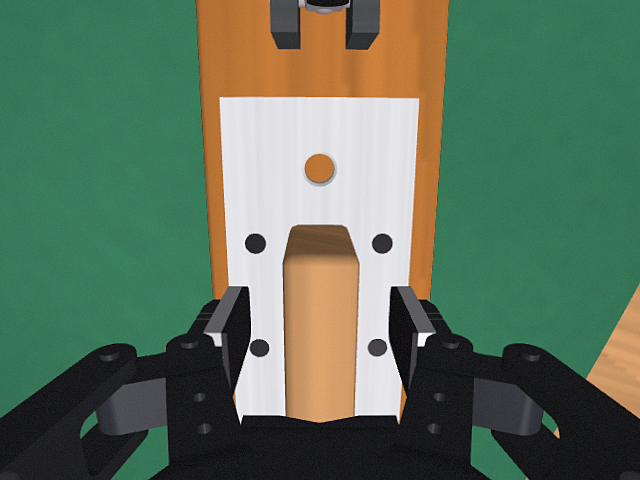

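The jaws straddle the block at u≈283–358 and are centred on it, and the pads clear the plate. Closing.

```bash
python3 -m pendant '[0,0,0,0,12, 0,0,0,0,12, 0,0,0,0,12, 0,0,0,0,12, 0,0,0,0,12]' 60
python3 - <<'E'
from h import *
snap('wrist','w9')
E
```

```text
time: 12.1
tool_pos: [484.2, -248.7, 39.9]
tcp_rot: [179.1, -1.2, 19.6]
ft_force: [-0.4, -0.1, -2.6]
finger_gap: 21.0
```

View pics/w9.png

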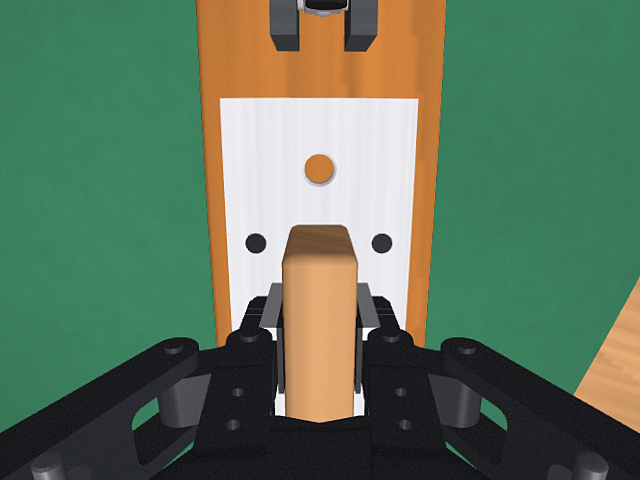

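Run:
```python
from h import *
s=load('w9')
h=px(s,319.5,168.5,31);c1,c2=px(s,220,98,31),px(s,419,98,31);d=c1-c2;a=np.arctan2(-d[0],d[1]);e=np.array([np.cos(a),np.sin(a),0])
print(np.degrees(a),np.linalg.norm(d),h,h-50*e,(c1+c2)/2-75*e)
p=sensors.sense()['tool_pos'];print(p,(h-p)@e,(h-p)@[-e[1],e[0],0])
print(sensors.sense()['tcp_rot'],(sensors.sense()['wrist_torque']))
```

```text
19.654647658613055 70.9815643834616 [ 531.21804621 -233.07312685   31.        ] [ 484.13119237 -249.89062355   31.        ] [ 484.33431898 -250.00252848   31.        ]
[ 484.12041735 -248.61652018   39.84965785] 49.58160264892729 -1.2034945676177202
[179.07240307  -1.21103661  19.60430118] [-0.00749845  0.03587516 -0.01649646]
```

```bash
python3 -m pendant '[0,0,15,0,12, 0,0,25,0,12, 0,0,30,0,12, 0,0,25,0,12, 0,0,15,0,12, 0,0,5,0,12, 0,0,0,0,12]'
python3 - <<'E'
from h import *
snap('wrist','w10');s=snap('scene','s10');crop('s10',200,180,180,150,4,'s10c')
E
```

```text
time: 12.73
tool_pos: [479.8, -245.9, 155.1]
tcp_rot: [179.5, -0.9, 19.6]
ft_force: [-0.2, 0.4, -2.3]
finger_gap: 21.1
```

View pics/w10.png

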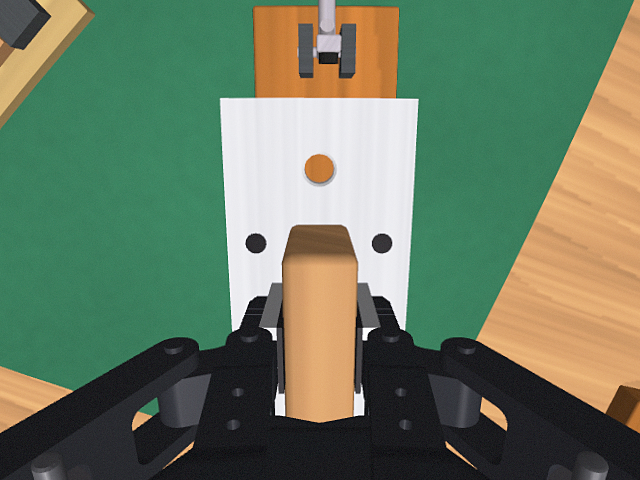

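View pics/s10c.png

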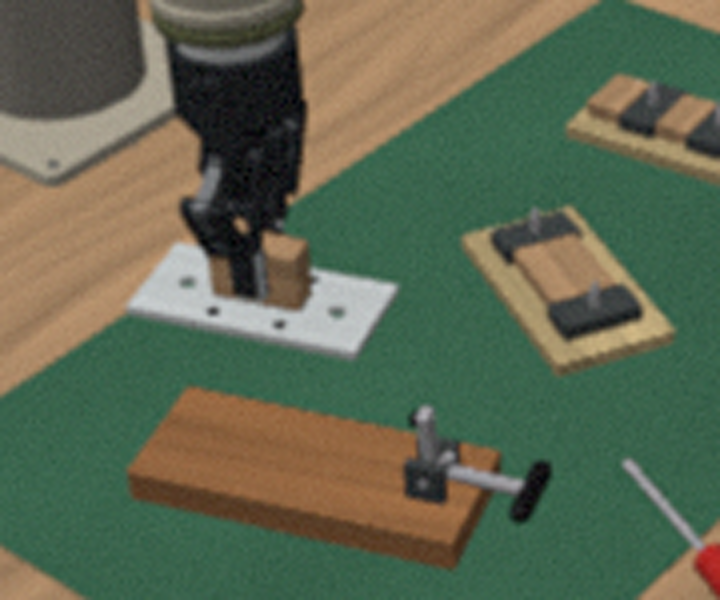

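The template is lifted level, with its hole still at pixel (319,168), so it hasn't slipped. The finger has stayed open. Carrying it to the jig now.

```bash
python3 -m pendant '[2,14,0,-0.05,12, 3,26,0,-0.09,12, 3,28,0,-0.1,12, 3,28,0,-0.1,12, 3,28,0,-0.1,12, 3,28,0,-0.1,12, 3,28,0,-0.1,12, 3,26,0,-0.09,12, 3,20,0,-0.05,12, 0,10,0,-0.02,12, 0,0,0,0,12, 0,0,0,0,12]'
```

```text
time: 13.83
tool_pos: [490.7, 3.6, 128.4]
tcp_rot: [179.6, 1.2, -28.7]
ft_force: [-0.7, -0.1, -2.2]
finger_gap: 21.2
```

```bash
python3 -m pendant '[8,8,0,0.015,12, 8,8,-5,0,12, 0,0,0,0,12, 0,0,0,0,12]'
python3 - <<'E'
from h import *
snap('wrist','w11');q=sensors.sense();print(q['tool_pos'],q['tcp_rot'])
E
```

```text
time: 14.17
tool_pos: [506.2, 18.6, 119.9]
tcp_rot: [179.4, 1.4, -27.7]
ft_force: [-0.3, -0.3, -3.2]
finger_gap: 21.1
[505.966432    18.49847065 119.69550273] [179.43593661   1.43018077 -27.73327013]
```

View pics/w11.png

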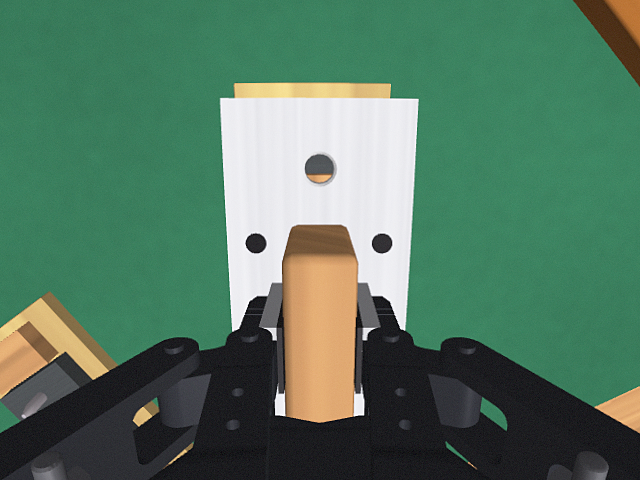

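```bash
python3 - <<'E'
from h import *
s=load('w11')
for u,v in((238,90),(388,90),(313,90),(313,85)): print(px(s,u,v),s['z_map'][v,u])
q=sensors.sense()
h=px(s,319.5,168.5);print('hole depth',h, px(s,319.5,140))
E
python3 -m pendant '[0,0,5,0,12, 0,0,12,0,12, 0,0,20,0,12, 0,0,25,0,12, 0,0,0,0,12, 0,0,0,0,12]';python3 -m pendant '[0,0,-35,0,12, 0,0,-25,0,12, 0,0,-15,0,12, 0,0,-8,0,12, 0,0,-3,0,12, 0,0,0,0,12]'
```

```text
[599.13453312  19.69787573  13.2934585 ] 234.15962
[559.24773447 -56.38419417  11.74389712] 236.50046
[579.10321338 -18.08406178  13.11627273] 234.81317
[581.53192648 -19.36907522  12.81131591] 234.31258
hole depth [539.27601875  -1.20533956  25.97815153] [558.95118383 -10.46107801 109.82896435]
time: 14.72
tool_pos: [504.5, 15.8, 187.3]
tcp_rot: [179.4, 1.5, -27.9]
ft_force: [-0.8, 0.9, -3.5]
finger_gap: 21.4
time: 15.22
tool_pos: [506.0, 14.3, 101.5]
tcp_rot: [179.6, 1.0, -27.9]
ft_force: [-0.7, 0.6, -2.1]
finger_gap: 21.1
```

```bash
python3 -m pendant '[0,1,8,0,12, 0,1,18,0,12, 0,1,28,0,12, 0,0,38,0,12, 0,0,0,0,12, 0,0,0,0,12]';python3 -m pendant '[0,1,-41,0,12, 0,1,-30,0,12, 0,0,-18,0,12, 0,0,-8,0,12, 0,0,-3,0,12, 0,0,0,0,12]';python3 -m pendant '[0,1,8,0,12, 0,1,18,0,12, 0,1,28,0,12, 0,0,38,0,12, 0,0,0,0,12, 0,0,0,0,12]';python3 -m pendant '[0,1,-41,0,12, 0,1,-30,0,12, 0,0,-18,0,12, 0,0,-8,0,12, 0,0,-3,0,12, 0,0,0,0,12]'
```

```text
time: 15.72
tool_pos: [505.7, 17.7, 203.7]
tcp_rot: [179.6, 0.9, -27.9]
ft_force: [-1.0, -0.4, -4.0]
finger_gap: 21.0
time: 16.22
tool_pos: [511.5, 19.6, 110.3]
tcp_rot: [-180.0, -0.1, -27.9]
ft_force: [0.5, -0.3, -3.2]
finger_gap: 21.3
time: 16.72
tool_pos: [512.4, 22.9, 215.0]
tcp_rot: [-179.8, -0.4, -27.9]
ft_force: [0.2, 0.7, -3.9]
finger_gap: 21.3
time: 17.22
tool_pos: [518.7, 24.8, 123.1]
tcp_rot: [-179.3, -1.4, -27.9]
ft_force: [0.1, 0.1, -2.3]
finger_gap: 21.5
```

```bash
python3 -m pendant '[-3,-1,-3,0,12, -4,-1,-6,0,12, -3,-1,-8,0,12, -2,-1,-8,0,12, 0,0,-6,0,12, 0,0,-3,0,12, 0,0,0,0,12]'
python3 - <<'E'
from h import *
snap('wrist','w12');q=sensors.sense();print(q['tool_pos'],q['tcp_rot'])
crop('w12',210,60,220,170,3.6,'w12c')
snap('scene','s12');crop('s12',240,170,150,120,5,'s12c')
E
```

```text
time: 17.8
tool_pos: [508.2, 20.0, 90.6]
tcp_rot: [-179.2, -1.7, -28.0]
ft_force: [-0.6, -0.2, -3.1]
finger_gap: 21.4
[508.22607165  20.02121442  90.84755948] [-179.16921265   -1.74168345  -27.95467535]
```

View pics/w12c.png

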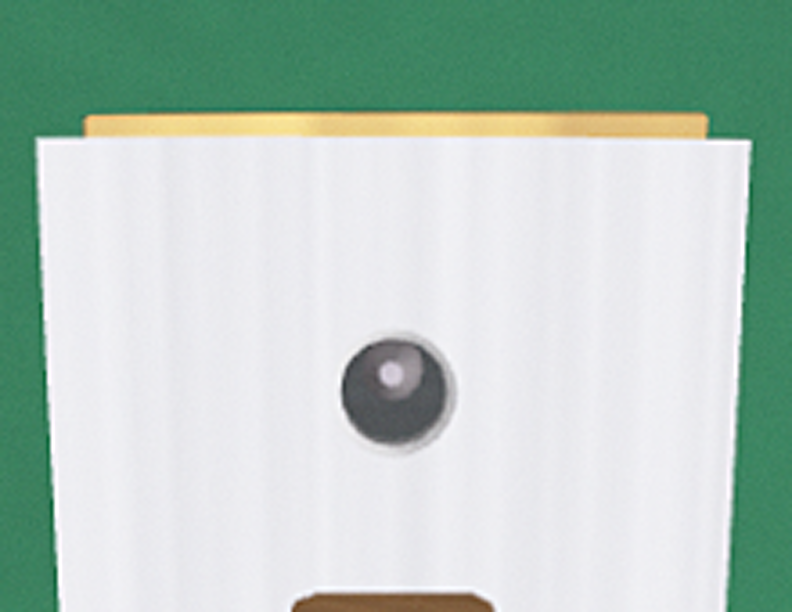

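View pics/s12c.png

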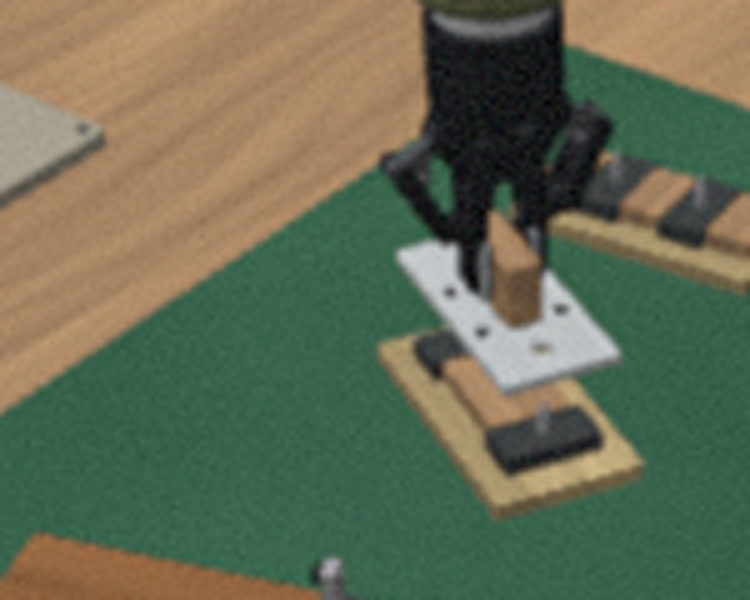

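Run:
```python
from h import *
s=load('w12'); z0=sensors.sense()['tool_pos'][2]
pin=px(s,318.6,163.6,45); h=px(s,321.1,169,z0-9.5); print(pin,h,pin-h)
a=np.radians(-27.8);e=np.array([np.cos(a),np.sin(a),0]);n=np.array([-e[1],e[0],0]);print((pin-h)@e,(pin-h)@n)
c=[px(s,210+x/3.6,60+y/3.6,13) for x,y in((85,114),(708,114))];d=c[0]-c[1];m=(c[0]+c[1])/2;print(m-85*e,np.degrees(np.arctan2(-d[0],d[1])))
c=[px(s,210+x/3.6,60+y/3.6,z0-9.5) for x,y in((36,137),(750,140))];d=c[0]-c[1];m=(c[0]+c[1])/2;print(m-75*e,np.degrees(np.arctan2(-d[0],d[1])))
t=sensors.sense();print(t['tool_pos'])
```

```text
[551.95393223  -3.28679761  45.        ] [551.78134185  -4.86868764  81.79866663] [  0.17259038   1.58189003 -36.79866663]
-0.5851022103567894 1.4798036717401053
[507.36856943  19.90153757  13.        ] -28.00445186486477
[508.12348891  19.00748333  81.79866663] -28.23140054767671
[508.54514075  20.04731948  91.29866663]
```

```bash
python3 -m pendant '[0,1,-4,0.002,12, 0,0,-8,0,12, 0,0,-8,0,12, 0,0,-4,0,12, 0,0,-1,0,12, 0,0,0,0,12]'
python3 - <<'E'
from h import *
s=snap('wrist','w13');q=sensors.sense();print(q['tool_pos'],q['tcp_rot'])
crop('w13',210,60,220,170,3.6,'w13c')
E
```

```text
time: 18.4
tool_pos: [509.4, 21.3, 64.3]
tcp_rot: [-179.1, -1.8, -27.8]
ft_force: [-0.3, -0.3, -3.2]
finger_gap: 21.3
[509.41678797  21.29899396  64.43610814] [-179.11793564   -1.84769757  -27.8095402 ]
```

View pics/w13c.png

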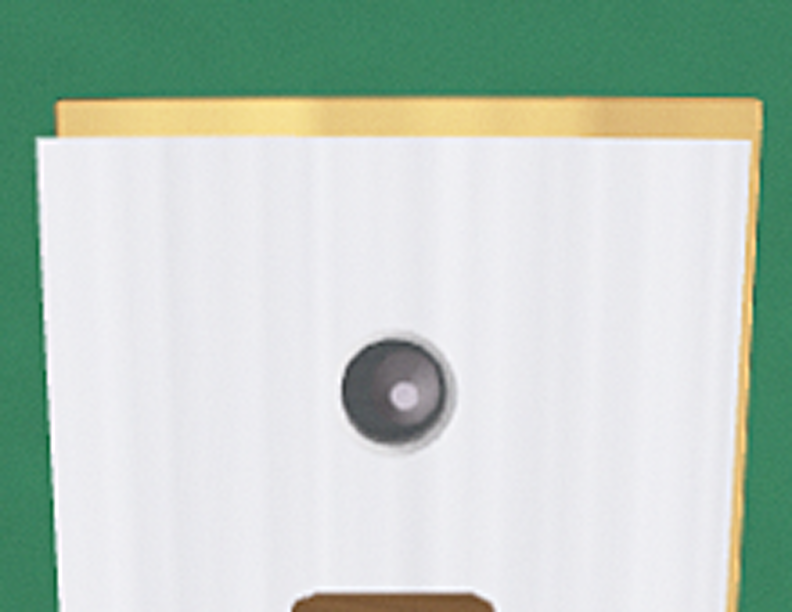

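Run:
```python
from h import *
s=load('w13'); z0=sensors.sense()['tool_pos'][2]
pin=px(s,210+403/3.6,60+394.5/3.6,45); h=px(s,321.1,169,z0-9.5);h2=px(s,210+393/3.6,60+391/3.6,z0-15.5); print(pin,h,pin-h,h2,pin-h2)
```

```text
[552.10061001  -3.15323787  45.        ] [553.11942242  -3.4265607   54.93610814] [-1.01881241  0.27332283 -9.93610814] [553.19798767  -2.55804321  48.93610814] [-1.09737767 -0.59519466 -3.93610814]
```

```bash
python3 -m pendant '[-1.2,-0.3,0,0,12, -0.5,-0.2,-4,0,12, -0.2,0,-5,0,12, 0,0,-2,0,12, 0,0,0,0,12]'
python3 - <<'E'
from h import *
s=snap('wrist','w14');q=sensors.sense();print(q['tool_pos'],q['tcp_rot'],q['ft_force'],q['wrist_torque'])
crop('w14',210,60,220,170,3.6,'w14c')
E
```

```text
time: 18.87
tool_pos: [508.0, 20.7, 53.3]
tcp_rot: [-179.1, -1.9, -27.8]
ft_force: [0.2, -0.2, -3.5]
finger_gap: 21.1
[508.00097664  20.66180349  53.34329213] [-179.08110587   -1.92874192  -27.81408545] [-0.02403901  0.27684353 -2.55584158] [0.00423271 0.03093086 0.02915747]
```

View pics/w14c.png

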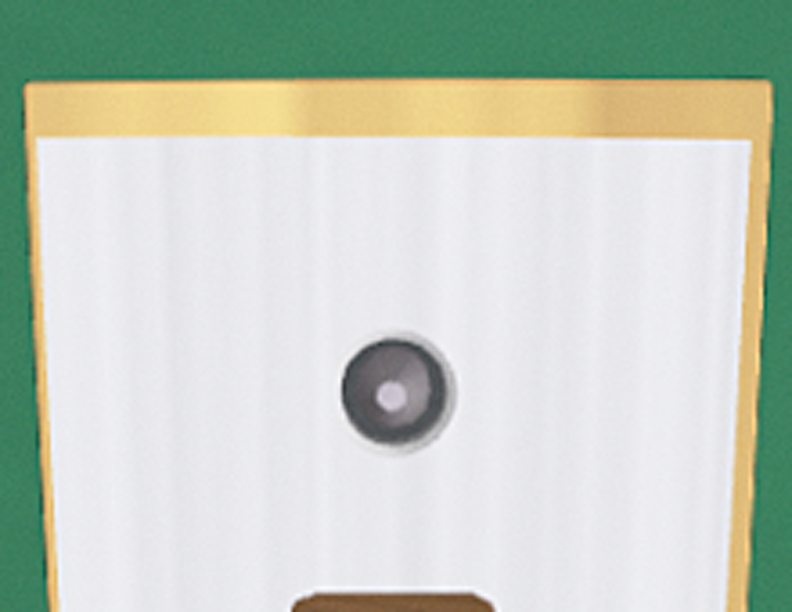

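The pin sits inside the hole, with its tip at crop (391,395) against the rim centre at about (400,392), and there's no contact force. I'll nudge it slightly and keep lowering.

```bash
python3 -m pendant '[0.2,0.5,-1,0,12, 0,0,-4,0,12, 0,0,-3,0,12, 0,0,0,0,12]'
python3 - <<'E'
from h import *
s=snap('wrist','w15');q=sensors.sense();print(q['tool_pos'],q['tcp_rot'],q['ft_force'],q['wrist_torque'])
crop('w15',210,60,220,170,3.6,'w15c')
s=snap('scene','s15');crop('s15',240,170,150,120,5,'s15c')
E
```

```text
time: 19.25
tool_pos: [508.7, 21.2, 45.0]
tcp_rot: [-179.1, -2.0, -27.8]
ft_force: [0.3, 0.4, -3.4]
finger_gap: 21.0
[508.71006856  21.17727479  45.21179363] [-179.05858196   -1.9807358   -27.8165601 ] [-0.07381722  0.43154539 -3.17714289] [-0.01204653  0.02579593  0.05078593]
```

View pics/w15c.png

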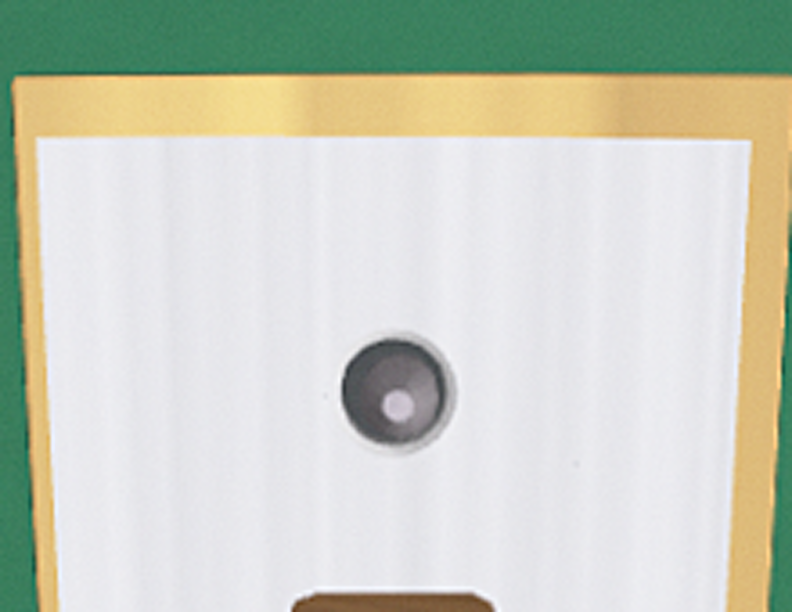

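View pics/s15c.png

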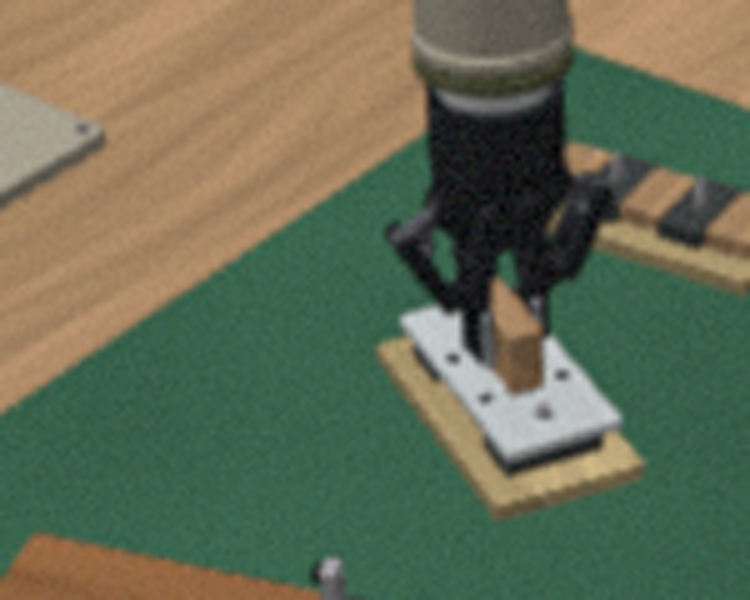

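```bash
python3 -m pendant '[-0.4,0,-2,0,12, -0.2,0,-2,0,12, 0,0,0,0,12]';python3 -m pendant '[0,0,-1,0,12, 0,0,0,0,12]'
```

```text
time: 19.6
tool_pos: [508.6, 21.2, 41.5]
tcp_rot: [-179.0, -2.0, -27.8]
ft_force: [0.3, 0.1, -3.0]
finger_gap: 21.3
time: 19.77
tool_pos: [508.8, 21.1, 40.8]
tcp_rot: [-179.0, -2.1, -27.8]
ft_force: [-1.8, 1.0, -0.9]
finger_gap: 21.3
```

```bash
python3 -m pendant '[-0.3,0,-1,0,12, 0,0,0,0,12]';python3 -m pendant '[0,0,-1,0,12, 0,0,0,0,12]'
```

```text
time: 19.93
tool_pos: [509.0, 21.1, 40.6]
tcp_rot: [-179.0, -2.1, -27.8]
ft_force: [-1.3, -0.3, -0.7]
finger_gap: 21.2
time: 20.1
tool_pos: [509.3, 21.2, 40.3]
tcp_rot: [-179.0, -2.1, -27.8]
ft_force: [-2.6, 0.7, 0.5]
finger_gap: 21.3
```

```bash
python3 -m pendant '[-1.2,0,-0.5,0,12, 0,0,0,0,24, 0,0,0,0,28, 0,0,0,0,32]' 20
python3 - <<'E'
from h import *
s=snap('wrist','w16')
s=snap('scene','s16');crop('s16',240,170,150,120,5,'s16c')
E
```

```text
time: 20.43
tool_pos: [509.6, 21.1, 40.5]
tcp_rot: [-178.9, -2.3, -27.8]
ft_force: [-0.2, 0.1, 0.2]
finger_gap: 31.7
```

View pics/w16.png

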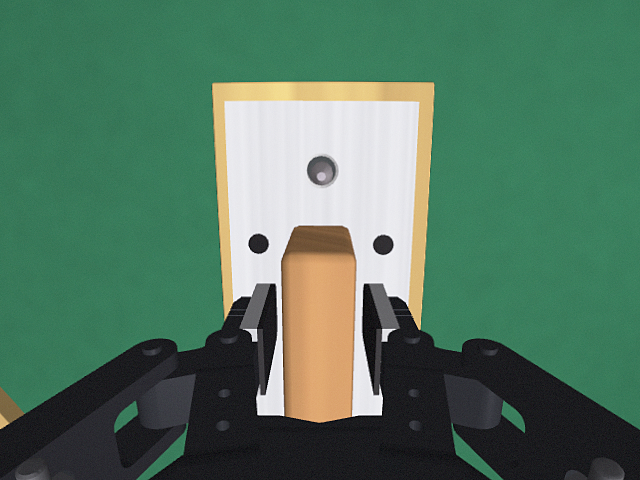

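View pics/s16c.png

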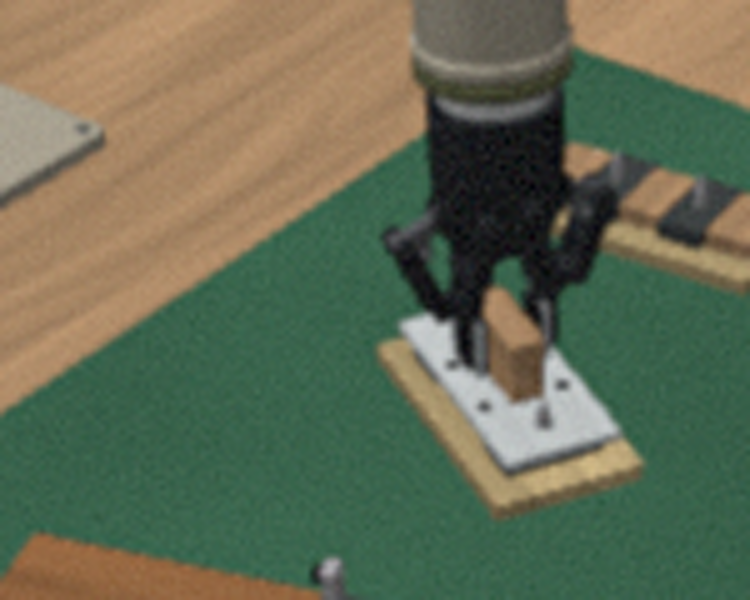

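Released: the near pin stands through its hole. Opening wider, lifting away and backing off to check.

```bash
python3 -m pendant '[0,0,0,0,60, 0,0,0,0,60, 0,0,10,0,60, 0,0,25,0,60, 0,0,35,0,70, -10,0,35,0,85, -25,0,35,0,85, -30,0,20,0,85, -25,0,0,0,85, -10,0,0,0,85, 0,0,0,0,85]'
python3 - <<'E'
from h import *
s=snap('wrist','w17')
s=snap('scene','s17');crop('s17',200,170,200,150,4,'s17c')
E
```

```text
time: 21.45
tool_pos: [404.2, 21.1, 210.5]
tcp_rot: [-178.9, -2.4, -27.8]
ft_force: [1.0, -0.1, 0.0]
finger_gap: 85.0
```

View pics/w17.png

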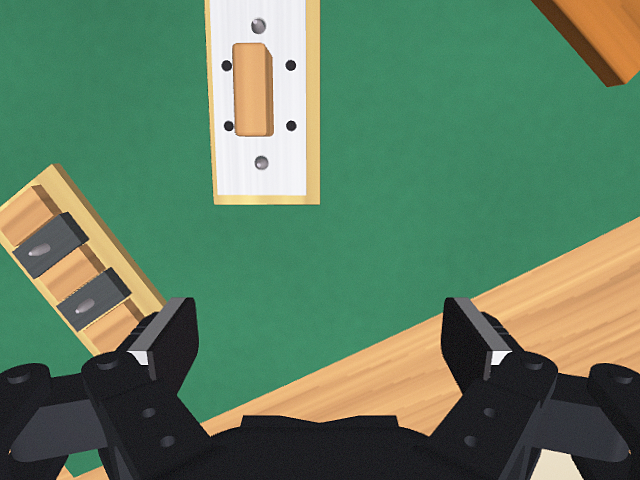

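View pics/s17c.png

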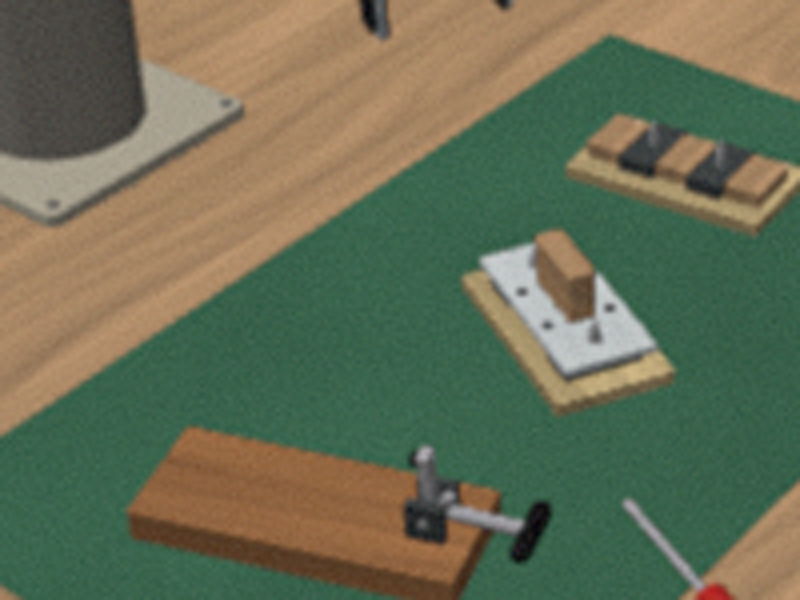

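Both pins show through the holes at (258,26) and (261,162), and the finger is still open. I'll check flatness and height from the depth image, and check the bystanders.

Run:
```python
from h import *
s=load('w17');C=cloud(s)
mask=np.zeros((480,640),np.uint8);cv2.fillPoly(mask,[np.array([[214,40],[228,40],[222,190],[218,190]]),np.array([[280,5],[302,5],[302,190],[280,190]]),np.array([[222,172],[300,172],[300,190],[222,190]])],1)
m=(mask>0)&(s['frame'].min(2)>190)&(s['z_map']>0);P=C[m]
for _ in range(3):
    A=np.c_[P[:,:2]-P[:,:2].mean(0),np.ones(len(P))];k,*_=np.linalg.lstsq(A,P[:,2],rcond=None);r=P[:,2]-A@k;P=P[abs(r)<3]
print(len(P),k,np.degrees(np.arctan(k[:2])),r.std())
mm=(s['frame'][...,1]>100)&(s['frame'][...,2]<90)&(s['frame'][...,0]<120);G=C[mm&(s['z_map']>0)];G=G[abs(G[:,2])<15]
A=np.c_[G[:,:2]-G[:,:2].mean(0),np.ones(len(G))];g,*_=np.linalg.lstsq(A,G[:,2],rcond=None);print('mat',len(G),g,np.degrees(np.arctan(g[:2])), 'h', k[2]-(g[2]+(P[:,:2].mean(0)-G[:,:2].mean(0))@g[:2]))
t=snap('top','top9');b=load('top0')
d=cv2.absdiff(t['frame'],b['frame']).max(2)
for n,(x,y) in dict(jar=(264,185),tin=(151,271),drv=(360,185)).items(): print(n,(d[y-28:y+28,x-20:x+20]>50).sum())
```

```text
6243 [-1.86062058e-04 -1.25914459e-03  3.18938095e+01] [-0.01066057 -0.07214363] 0.7449424937016634
mat 165319 [ 5.63417447e-04 -1.18975955e-03  1.83772202e+00] [ 0.03228144 -0.06816817] h 30.020879284551967
jar 0
tin 0
drv 0
```

View pics/top9.png

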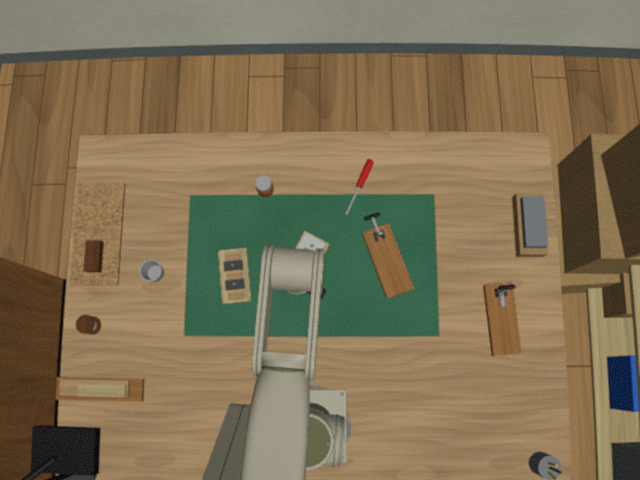

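The plate is parallel to the mat within 0.05°, with its top 30 mm above it (31 expected). The bystanders haven't moved, and the robot is clear of everything.

```bash
python3 -c "
from bench import job
print(job.hand_in())"
```

```text
the job is handed in; nothing more can be done
None
```

The template is on the right jig with both pins through, lying flat. I let go and handed the job in; it gave no verdict.

I pushed the T-bar with closed fingers until the spring threw the finger open. Only then did I pinch the grip block and lift the template off its stand. I lowered it onto the jig whose pins measured about 100 mm apart, opened the gripper and backed off. The last move ended at 21.5 s.

**Last checks:**
- **Fit:** both pins show through the holes. The plate is parallel to the mat to about 0.05°. Its top measured 30 mm above the mat, where 31 mm was expected; that is within the 2 mm calibration.
- **Finger:** still upright and open in the last scene view.
- **Bystanders:** the jar, screwdriver and tin show no change from the first top view.
- **Forces:** readings stayed within a few newtons at the end of each move; I did not log them during moves.

**What disagreed:**
- **Cameras:** the top and wrist cameras differed by about 3 mm in y, so I set the final alignment by watching the pin in the hole.
- **Tool tilt:** the tool's tilt drifted by up to about 4°. I worked it back down with extra up-and-down moves before gripping and again before placing.

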